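Clear the door track of the bread bin with the ball-tipped pick

ROBOT

A 6-joint arm with a two-finger parallel gripper is mounted at the origin on a cart in front of the work surface, level with it; the furniture and walls round the work are solid. World frame = base frame: x ahead of the robot, y to its left, z up, the work surface at z = 0. Lengths are in m, angles in rad, forces in N, time in s.
With the tool pointing down it reaches from about 0.35 to 0.85 m from the base axis. Payload 8.1 kg.
Tool frame: the origin (TCP) lies midway between the tips of the shut fingers; the grasp point (between the pads) lies 19 mm behind it (robot.grip_point_offset is the distance from the TCP to the grasp point, in m); z points along the fingers, y is the line along which they close (so a half turn about z gives the same grasp; the last joint's range is limited). The gripper opens to 93 mm and grips with 3 to 60 N. Pads are 15 mm wide; open, the fingers measure 128 mm over their backs; the gripper's body (75 mm by 188 mm) begins 65 mm behind the grasp point.
Start: joints at [-1.425, 0.13, 1.488, -0, 1.523, -0.085], TCP at [0.137, -0.584, 0.219] pointing down, gripper open.
Joint ranges: [-2.96, 2.96], [-0.89, 2.26], [0.02, 2.5], [-1.34, 4.48], [0, 2.73], [-2.66, 2.66]. Speed limits (rad/s): [2.39, 2.39, 2.79, 3.14, 3.14, 3.14].

INTERFACE

Orientations are given as a rotation vector (axis times angle).
In Python, from plant import robot, read_camera, job gives the robot as it stands.
- The arm moves only by the shell command python3 -m inch 'ROWS' [FORCE]. ROWS is JSON, one flat list of numbers, 5 for each row, row after row: the shift along the world's x, y, z in mm, then the turn about the world's z in degrees, then the opening in per cent of the stroke, from 0 (shut) to 100 (fully open). In form: [dx, dy, dz, yaw, hand, dx, dy, dz, yaw, hand, ...]. A call has 1 to 10 rows; each row is the pose to reach, as a shift and turn from the pose commanded when the call began; what a row does not reach only later rows make up. A row lasts 1/12 s, in which the tool goes at most 41.7 mm and 7.16 degrees, less where a joint would pass 70% of its speed; a pose out of reach is approached as far as the arm can. A call with a gripper value outside its range is refused whole. The fingers move at their own pace and stop on an object; FORCE is the grip in N (left out, the last holds). Time passes only in rows, so rows that repeat a pose let the fingers close. It gives the time, the measured TCP pose, the force, the opening and the grip force at its end, in the units of the state.
- robot.read_state(): the state, without advancing time (a new reading comes with each control period).
- read_camera(name): name is "scene" or "side" or "wrist"; returns a dict with "image" (384x512x3 uint8, blue, green, red), "K" (3x3 intrinsics, pixels), "D" ([k1, k2, p1, p2, k3] as OpenCV has them; the pictures are not rectified), "extrinsics" (4x4, takes a point from world to camera coordinates); the wrist camera has in their place "mount" (4x4, takes a point from camera to tool coordinates, whose origin is the TCP and whose axes are the flange's). Camera axes: x right, y down, z forward; pixel columns grow to the right and rows downward; lengths in m; the calibration is good to about 2 mm. A picture is of the moment at which its call begins: read the wrist's pose just before it. There is no depth.
- job.close_job(): hands the job in; it is judged then, once.
The state is a dict: "t": time; "q": joint angles; "dq": joint speeds; "joint_torque": joint torques, N m; "tool_pos": TCP position; "orientation": TCP orientation; "force": force on the tool from outside, world axes, zero at the start; "wrist_torque": the same for the moment, N m; "opening": finger opening in m; "gripper_force": force on a finger pad.
Only numpy, scipy, OpenCV 4.12 (cv2) and the standard library are available. Lean on these libraries where they do the work, as an engineer would, in place of code of your own. Each camera call takes 0.05 s, during which the arm holds its last target. There are 200 camera calls.

TASK

A dried bean has dropped into the narrow door track along the foot of the small wooden bin, under its roof. Take the ball-tipped pick (not the flat scraper) from its stand, lean it in under the roof, put its tip down on the track's floor at the closed end, and run it slowly (no faster than about 5 cm/s) and with a light touch along the whole track, round the bend, keeping the tip on the floor, so that the bean is swept out of the open end into the crumb cup. Then hang the pick upright in the stand it came from, and leave everything else where it stands.

Things in the scene. Friction and masses are not known exactly. Their poses are not given: they have to be found in the camera images.
- bin: Fixed small wooden bread bin, open to the robot. Origin on the worktop under its door track; x into the bin (away from the robot), y along leg 1 of the track to its closed end (left), z up. Its roof (underside z = 125 mm, top 133) juts 25 mm out in front of the track's centre line, so an upright tool cannot reach the track; one leaning back to the robot by 30 to 45 degrees can.
- track_start (a point): Centre of the track's floor at its closed end (bin frame (0, 85, 46) mm), at the foot of a wall: the solid door housing, y = 85 to 117 mm. The track is a groove 12 mm wide, front wall 4.5 mm high and 6 mm thick, back wall 12 mm high, level floor. Leg 1 runs straight from here to track_bend.
- track_bend (a point): Point on the track's floor where the centre lines of the two legs meet (bin frame (0, -10, 46) mm). Leg 2, of the same section, goes on straight to track_end, turned 20 degrees towards the bin's +x. A tip pushed ahead of its handle catches and chatters on the floor; with the handle leading, or square to the leg, it runs smoothly.
- track_end (a point): Centre of the edge of the track's floor at its open end (bin frame (27.4, -85.2, 46) mm), 80 mm from the bend. Beyond it the floor drops into the crumb cup.
- cup_floor (a point): Centre of the crumb cup's floor, 18 mm beyond track_end: inside 36 mm (along leg 2) by 40 mm, floor at z = 10 mm, rim at z = 50 mm, open above. Axes as the bin's.
- bean: Loose hard, smooth dried bean, dark brown, a round flattish piece 11 mm across and 5.5 mm high; origin at the centre of its underside. It lies somewhere in the first leg, at least 30 mm from the closed end wall.
- pick_tip (a point): Centre of the 8 mm steel ball at the foot of the pick, an upright tool: ball, straight 4 mm round steel shaft, round flange (26 mm across, 4 mm thick, underside 90 mm above the ball's centre) and black handle with flat sides.
- pick_grip (a point): Middle of the pick's handle, on the axis, 126 mm above the ball's centre, 36 mm above the flange's underside, 28 mm below the handle's top. The handle is 18 mm (x) by 16 mm (y), 60 mm tall; z points up along it. 50 to 85 g.
- scraper_grip (a point): Middle of the handle of the flat scraper, which has the same handle and flange as the pick but ends in a flat blade 30 mm wide that does not fit the track. It hangs in the other stand and stays there.
- stand_a_top (a point): Centre of the notch, on top of the fork (z = 116 mm), of the fixed dark steel stand in which the pick hangs (either of two places). Foot 70 mm square; fork 50 mm wide (y), 8 mm thick, on a post at its back (+x). Notch 16 mm wide, open to -x, closed 9 mm behind this point. The shaft goes down the notch, from above or the front; the flange rests on the fork.
- stand_b_top (a point): The same point of the other, identical stand, in which the scraper hangs.
- mug: Patterned white mug (bystander), 95 mm tall; origin at its underside.
- tealight: Small candle in a tin cup (bystander), 38 mm across, 15 mm tall.
- jar: Lidded jar (bystander), 66 mm across, 110 mm tall.
- matches: Matchbox (bystander), 36 x 53 x 15 mm, lying between the stands and the bin.
- spice: Spice jar (bystander), 45 mm across, 105 mm tall.
- bowl: White bowl (bystander), 150 mm across, 67 mm tall.
- pick: The pick as a whole; origin at the centre of its flange's underside, 90 mm above the ball's centre; z up along the handle.

How it is judged:
On the way, in this order (a step that is already met when the one before it is completed fails the run):
1. the pick's tip touches the track's floor near the closed end (within 30 mm of the end wall), behind the bean (y of pick_tip in the frame of bin above 0.055 m and x of pick_tip in the frame of bin between -0.004 and 0.004 m and z of pick_tip in the frame of bin between 0.046 and 0.053 m and contact force between pick and bin above 0.3 N), for 0.1 s.
2. the tip runs along the floor in the middle of the first leg (y of pick_tip in the frame of bin between 0.022 and 0.048 m and x of pick_tip in the frame of bin between -0.004 and 0.004 m and z of pick_tip in the frame of bin between 0.046 and 0.053 m and contact force between pick and bin above 0.3 N), for 0.1 s.
3. the tip runs along the floor round the bend (y of pick_tip in the frame of bin between -0.026 and 0.006 m and x of pick_tip in the frame of bin between -0.004 and 0.009 m and z of pick_tip in the frame of bin between 0.046 and 0.053 m and contact force between pick and bin above 0.3 N), for 0.1 s.
4. the tip runs along the floor of the second leg (y of pick_tip in the frame of bin between -0.068 and -0.036 m and x of pick_tip in the frame of bin between 0.005 and 0.025 m and z of pick_tip in the frame of bin between 0.046 and 0.053 m and contact force between pick and bin above 0.3 N), for 0.1 s.
5. the bean lies in the crumb cup (horizontal distance between bean and cup_floor below 0.027 m and height (world z) of bean below 0.025 m), for 0.2 s.
At the end, for the whole second after the job is handed in: The bean rests in the crumb cup (within 27 mm of its centre, below z = 25 mm); the pick hangs at rest, upright within 0.15 rad, in the stand it came from, flange on the fork (handle middle at z = 148 to 156 mm, within 14 mm of the notch centre) (all of step 5 and horizontal distance between pick_grip and stand_a_top below 0.014 m and height (world z) of pick_grip between 0.148 and 0.156 m and angle between pick_grip's own z axis and vertical below 0.15 rad and linear speed of each of pick, bean below 0.02 m/s); the robot touches nothing.
It fails at once if the pick is pressed against the bin with more than 25 N (contact force between pick and bin above 25 N).
It fails at once if the pick moves faster than 0.15 m/s while its tip is down in the track (below the front wall's top and touching the bin) (z of pick_tip in the frame of bin below 0.053 m and y of pick_tip in the frame of bin between -0.075 and 0.085 m and contact force between pick and bin above 0.3 N and linear speed of pick above 0.15 m/s).
It fails at once if the fingers touch the bean (contact force between the fingers and bean above 0.2 N).
It fails at once if the scraper or a bystander is moved by more than 20 mm (distance of any of scraper_grip, mug, tealight, jar, matches, spice, bowl from where it was at the start of the episode above 0.02 m).
It also fails if it takes over 66 s, if anything falls off the work surface, if the arm or the gripper's body presses on something with over 40 N, if the wrist force passes 120 N, or if a joint passes its speed limit or range.

## Working session

There is one attempt and no reset: what is moved stays moved. The work goes in short steps, Python scripts to look and compute and a shell command to move; the robot and the scene stay as the last step left them, time stands still between calls to the robot, and variables do not carry over. Pictures are saved under pics/ and viewed, at most 10 in all, crops included, and the job is handed in when it is done.

```bash
ls; mkdir -p pics
cat > h.py <<'E'
import numpy as np, cv2
from scipy.spatial.transform import Rotation as R
from plant import robot, read_camera, job
def cam(name):
    s=robot.read_state(); c=read_camera(name)
    if name=="wrist":
        T=np.eye(4);T[:3,:3]=R.from_rotvec(s["orientation"]).as_matrix();T[:3,3]=s["tool_pos"]
        c["extrinsics"]=np.linalg.inv(T@np.array(c["mount"]))
    c["K"]=np.array(c["K"],float);c["D"]=np.array(c["D"],float);c["extrinsics"]=np.array(c["extrinsics"])
    return c
def ray(c,p):
    u=cv2.undistortPoints(np.array([[p]],float),c["K"],c["D"])[0,0]
    Ti=np.linalg.inv(c["extrinsics"]);d=Ti[:3,:3]@np.array([u[0],u[1],1]);return Ti[:3,3],d/np.linalg.norm(d)
def onz(c,p,z):
    o,d=ray(c,p);return o+d*(z-o[2])/d[2]
def tri(c1,p1,c2,p2):
    o1,d1=ray(c1,p1);o2,d2=ray(c2,p2)
    s=np.linalg.lstsq(np.c_[d1,-d2],o2-o1,rcond=None)[0];a=o1+d1*s[0];b=o2+d2*s[1]
    return (a+b)/2,np.linalg.norm(a-b)
def px(c,P):
    P=np.atleast_2d(np.array(P,float));E=c["extrinsics"]
    return cv2.projectPoints(P,cv2.Rodrigues(E[:3,:3])[0],E[:3,3],c["K"],c["D"])[0][:,0]
E
python3 - <<'E'
from h import *
for n in ["scene","side"]:
    c=cam(n); np.save(f"pics/{n}0.npy",c,allow_pickle=True)
    cv2.imwrite(f"pics/{n}0.png",cv2.resize(c["image"],(800,600),interpolation=cv2.INTER_CUBIC))
    Ti=np.linalg.inv(c["extrinsics"]);print(n,Ti[:3,3].round(3),Ti[:3,2].round(2))
print(robot.read_state())
E
```

```text
pics
scene [-0.553  1.329  0.893] [ 0.57 -0.71 -0.41]
side [ 0.178 -1.192  0.812] [ 0.25  0.83 -0.51]
{'t': 0.1, 'q': array([-1.42538331e+00,  1.31105180e-01,  1.48911420e+00, -2.94045728e-05,
        1.52301116e+00, -8.53900635e-02]), 'dq': array([-6.82783103e-04, -3.24573355e-04, -1.40386025e-03,  2.20766215e-03,
        6.01352847e-04, -4.64240887e-05]), 'joint_torque': array([ 2.04648575e-03, -5.61337388e+01, -4.93096983e+01,  7.70620652e-02,
        2.91067717e-02, -2.32646431e-05]), 'tool_pos': array([ 0.13720031, -0.58359391,  0.21771153]), 'orientation': array([-3.11907111e+00, -3.61554290e-01,  1.23250517e-04]), 'force': array([ 0.11022935, -0.02638515, -0.00218385]), 'wrist_torque': array([-0.02081895, -0.0109836 , -0.00422543]), 'gripper_force': 0.0, 'opening': 0.09297238422425728}
```

View pics/scene0.png

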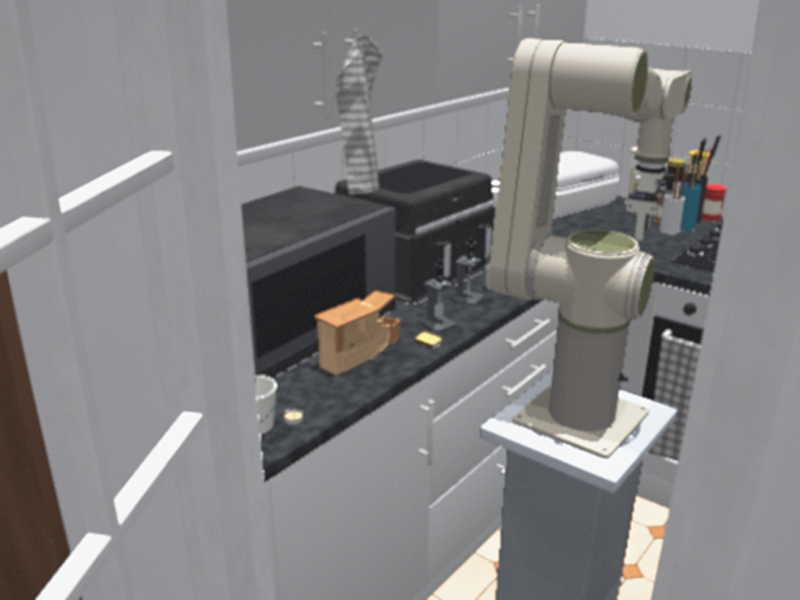

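View pics/side0.png

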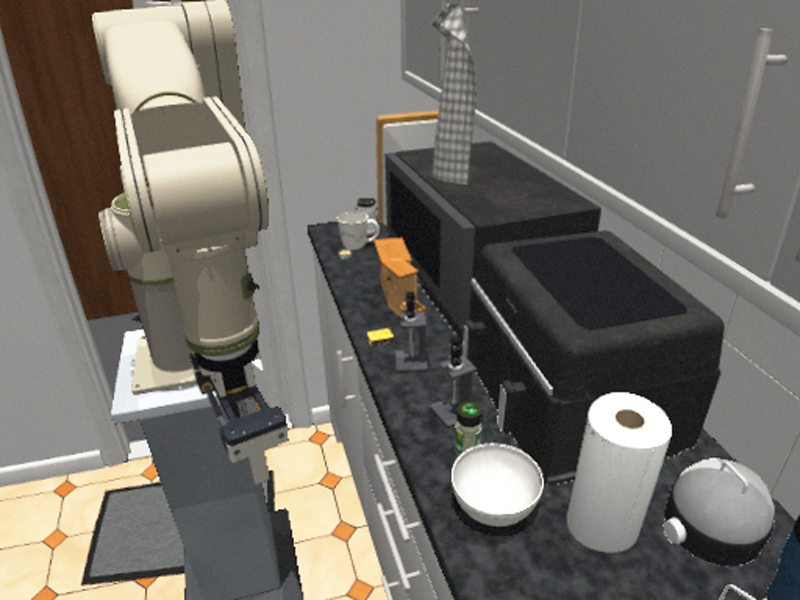

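The scene view shows the bin at (355,335) and two stands at (437,300) and (468,275). The side view shows the stand feet at (411,360) and (452,412), the matches at (380,336) and the bin roof at (397,255). Next come rough positions.

Run:
```python
from h import *
a=np.load("pics/scene0.npy",allow_pickle=True).item();b=np.load("pics/side0.npy",allow_pickle=True).item()
k=.64
for n,p,z in [("foot1",(411,360),0),("foot2",(447,412),0),("match",(380,336),.015),("rooffront",(416,272),.133),("roofbackleft",(376,239),.133),("spice",(466,440),0.05),("mug",(352,245),0),("h1top",(411,293),.18),("h2top",(457,334),.18)]:
    print("side",n,onz(b,np.array(p)*k,z).round(3))
for n,p,z in [("foot1",(438,322),0),("foot2",(469,297),0),("roofFL",(320,318),.133),("roofR",(392,295),.133),("match",(428,339),.015),("tea",(293,416),.015),("h1top",(438,280),.18),("h2top",(470,257),.18)]:
    print("scene",n,onz(a,np.array(p)*k,z).round(3))
A=cv2.resize(a["image"][165:260,190:320],(780,570),interpolation=cv2.INTER_CUBIC)
B=cv2.resize(b["image"][145:275,225:315],(415,600),interpolation=cv2.INTER_CUBIC)
cv2.imwrite("pics/cropA.png",A);cv2.imwrite("pics/cropB.png",B)
```

```text
side foot1 [ 0.5   -0.165  0.   ]
side foot2 [ 0.516 -0.353  0.   ]
side match [ 0.453 -0.073  0.015]
side rooffront [ 0.564 -0.006  0.133]
side roofbackleft [0.52  0.202 0.133]
side spice [ 0.502 -0.485  0.05 ]
side mug [0.504 0.457 0.   ]
side h1top [ 0.499 -0.172  0.18 ]
side h2top [ 0.535 -0.343  0.18 ]
scene foot1 [ 0.502 -0.184  0.   ]
scene foot2 [ 0.528 -0.371  0.   ]
scene roofFL [0.564 0.191 0.133]
scene roofR [ 0.518 -0.011  0.133]
scene match [ 0.447 -0.065  0.015]
scene tea [0.458 0.391 0.015]
scene h1top [ 0.422 -0.064  0.18 ]
scene h2top [ 0.446 -0.239  0.18 ]
```

View pics/cropA.png

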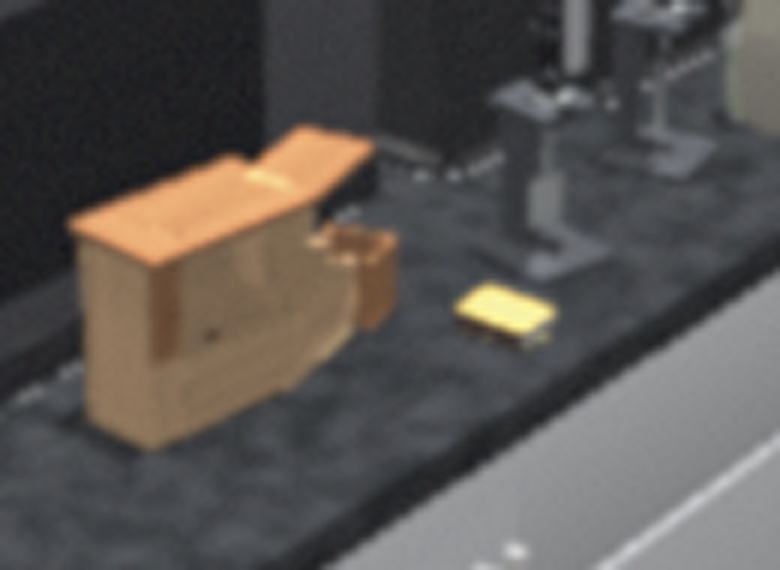

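Crop A shows the roof following both legs and the bean as a dark spot at (211,334). There is a broad blade under the nearer stand (545,205) and a thin shaft under the far one (660,95), so the pick should be in the far stand, near (0.53,-0.36). I'll go there and check with the wrist camera.

```bash
python3 -m inch '[15,12,25,0,100, 45,34,50,0,100, 80,60,75,0,100, 115,86,95,0,100, 150,112,110,0,100, 185,138,110,0,100, 220,164,110,0,100, 250,190,110,0,100, 275,210,110,0,100, 290,225,110,0,100]'; python3 -m inch '[5,3,0,0,100, 10,5,0,0,100, 10,5,0,0,100]'
python3 - <<'E'
from h import *
c=cam("wrist");np.save("pics/w1.npy",c,allow_pickle=True)
print(np.linalg.inv(c["extrinsics"]).round(3),np.array(c["mount"]).round(3))
cv2.imwrite("pics/w1.png",cv2.resize(c["image"],(800,600)))
E
```

```text
t: 0.93
tool_pos: [0.4291, -0.357, 0.3283]
orientation: [-3.12, -0.363, -0.0]
force: [0.2, -0.7, -0.4]
opening: 0.093
gripper_force: 0.0
t: 1.18
tool_pos: [0.4376, -0.3538, 0.3281]
orientation: [-3.12, -0.364, 0.001]
force: [0.3, -1.1, -0.2]
opening: 0.0929
gripper_force: 0.0
[[ 0.23  -0.936 -0.267  0.511]
 [-0.973 -0.221 -0.064 -0.336]
 [ 0.001  0.275 -0.961  0.494]
 [ 0.     0.     0.     1.   ]] [[-0.    -0.962 -0.274  0.075]
 [ 1.    -0.001  0.001 -0.001]
 [-0.001 -0.274  0.962 -0.166]
 [ 0.     0.     0.     1.   ]]
```

View pics/w1.png

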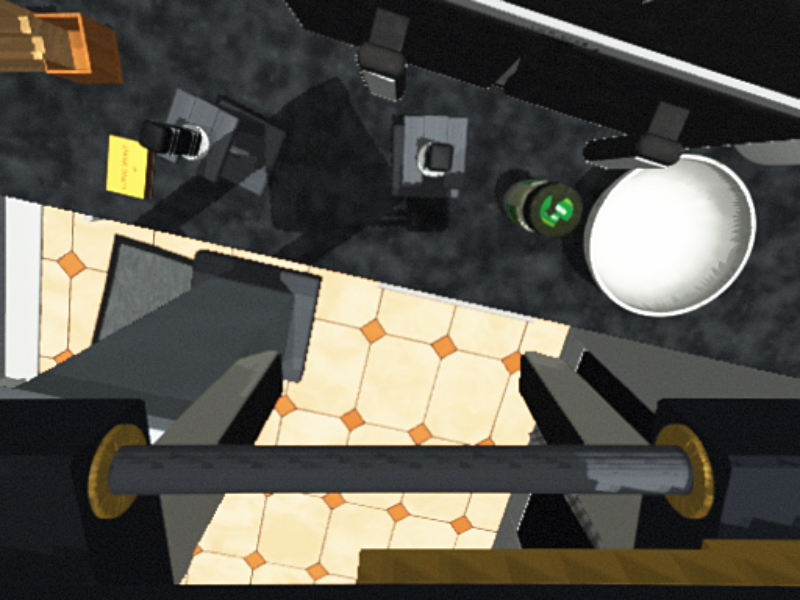

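The wrist view shows stand B's tool at (180,138), stand A's handle top at (438,155) over its fork (405-467,115-195), the spice jar at (545,208) and the matches at (130,165). I'll zoom in on the far stand.

Run:
```python
from h import *
c=np.load("pics/w1.npy",allow_pickle=True).item()
im=c["image"][60:150,80:320]
im=cv2.resize(im,None,fx=3.3,fy=3.3,interpolation=cv2.INTER_CUBIC)
im=np.clip(im.astype(float)*1.8,0,255).astype(np.uint8)
im2=cv2.resize(c["image"][66:130,245:310],(600,590),interpolation=cv2.INTER_CUBIC);im2=np.clip(im2.astype(float)*1.8,0,255).astype(np.uint8)
cv2.imwrite("pics/w1c.png",im2)
g=cv2.cvtColor(c["image"],cv2.COLOR_BGR2GRAY)
```

```text
(no output)
```

View pics/w1c.png

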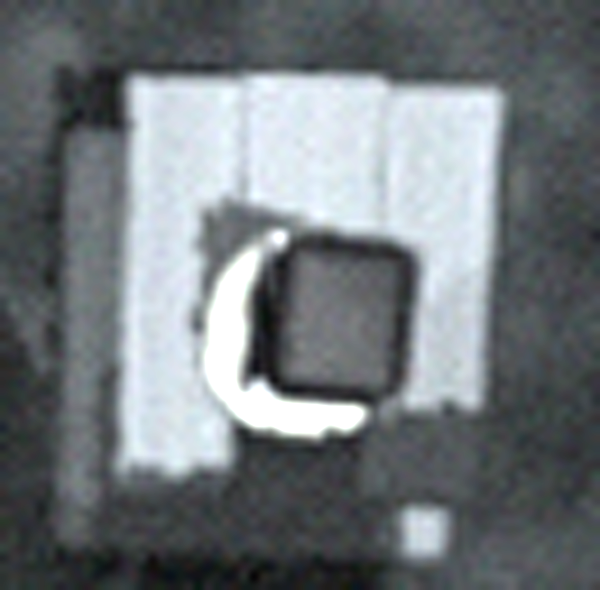

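Run:
```python
from h import *
c=np.load("pics/w1.npy",allow_pickle=True).item()
f=lambda p:(p[0]/9.23+245-.5,p[1]/9.22+66-.5)
for n,p,z in [("TL",(126,78),.116),("TR",(503,87),.116),("BL",(118,470),.116),("BR",(485,408),.116),("hTL",(283,250),.18),("hTR",(408,247),.18),("hBR",(392,392),.18),("hBL",(275,385),.18),("h",(342,320),.18),("flange left",(203,340),.120),("flange bottom",(300,437),.12)]:
    print(n,onz(c,f(p),z).round(4))
for n,p,z in [("matches",(129,167),.015),("spice",(545,205),.105),("hB top",(152,135),.18)]:
    print(n,onz(c,np.array(p)*.64,z).round(3))
```

```text
TL [ 0.5505 -0.3295  0.116 ]
TR [ 0.5606 -0.3774  0.116 ]
BL [ 0.5024 -0.3399  0.116 ]
BR [ 0.5215 -0.3858  0.116 ]
hTL [ 0.5307 -0.3514  0.18  ]
hTR [ 0.5341 -0.3647  0.18  ]
hBR [ 0.519  -0.3669  0.18  ]
hBL [ 0.5167 -0.3541  0.18  ]
h [ 0.5251 -0.3596  0.18  ]
flange left [ 0.5212 -0.3469  0.12  ]
flange bottom [ 0.5122 -0.3624  0.12  ]
matches [ 0.451 -0.073  0.015]
spice [ 0.511 -0.46   0.105]
hB top [ 0.495 -0.177  0.18 ]
```

Run:
```python
from h import *
c=np.load("pics/w1.npy",allow_pickle=True).item();b=np.load("pics/side0.npy",allow_pickle=True).item()
o,d1=ray(c,np.array((480,4))*.64);_,d2=ray(c,np.array((790,110))*.64);n=np.cross(d1,d2)
for p in [(475,285),(512,335),(548,385)]:
    q,d=ray(b,np.array(p)*.64);print("bar",(q+d*(n@(o-q))/(n@d)).round(3))
for p in [(545,480),(490,345),(520,425)]: print(onz(b,np.array(p)*.64,0).round(3),onz(b,np.array(p)*.64,.22).round(3))
for p in [(385,95),(650,160),(300,20)]: print(onz(c,np.array(p)*.64,0).round(3),onz(c,np.array(p)*.64,.1).round(3))
```

```text
bar [ 0.605 -0.258  0.227]
bar [ 0.589 -0.455  0.239]
bar [ 0.578 -0.598  0.244]
[ 0.618 -0.574  0.   ] [ 0.499 -0.742  0.22 ]
[ 0.693 -0.168  0.   ] [ 0.554 -0.446  0.22 ]
[ 0.639 -0.433  0.   ] [ 0.514 -0.639  0.22 ]
[ 0.577 -0.305  0.   ] [ 0.563 -0.312  0.1  ]
[ 0.579 -0.583  0.   ] [ 0.565 -0.533  0.1  ]
[ 0.622 -0.213  0.   ] [ 0.599 -0.238  0.1  ]
```

Stand A is at (0.525,-0.360) with yaw about 12°, and its size and heights agree with the sheet. The oven bar (x≈0.59, z≈0.23) is close, so I'll grasp with the yaw turned by -6°.

```bash
python3 -m inch '[30,-2,-20,-2,100, 60,-4,-50,-4,100, 87,-6,-80,-6,100, 87,-6,-80,-6,60, 87,-6,-110,-6,60, 87,-6,-140,-6,60, 87,-6,-165,-6,60, 87,-6,-185,-6,60, 87,-6,-195,-6,60, 87,-6,-195,-6,60]' 15; python3 -m inch '[0,0,0,0,0,0,0,0,0,0,0,0,0,0,0,0,0,0,0,0,0,0,0,0,0,0,0,0,0,0]' 15
```

```text
t: 2.07
tool_pos: [0.5217, -0.3603, 0.131]
orientation: [-3.133, -0.195, 0.006]
force: [-0.6, 0.0, 0.3]
opening: 0.0564
gripper_force: 0.0
t: 2.57
tool_pos: [0.5246, -0.3603, 0.1344]
orientation: [3.135, 0.198, 0.001]
force: [-0.5, 0.4, 0.2]
opening: 0.0206
gripper_force: 0.0
```

```bash
python3 -m inch '[0,0,0,0,0,0,0,0,0,0,0,0,0,0,0,0,0,5,0,0,0,0,12,0,0,-12,-2,12,0,0,-25,-5,12,0,0,-43,-9,12,0,0,-50,7,12,0,0,-50,7,12,0,0]' 20
python3 - <<'E'
from h import *
b=cam("side");np.save("pics/s2.npy",b,allow_pickle=True)
c=cam("wrist");np.save("pics/w2.npy",c,allow_pickle=True)
A=cv2.resize(b["image"][175:285,230:340],(390,390),interpolation=cv2.INTER_CUBIC)
B=cv2.resize(c["image"],(400,300));o=np.zeros((390,790,3),np.uint8);o[:,:390]=A;o[:300,390:]=B
cv2.imwrite("pics/c2.png",np.clip(o*1.5,0,255).astype(np.uint8));print(robot.read_state()["force"])
E
```

```text
t: 3.4
tool_pos: [0.473, -0.3519, 0.1458]
orientation: [-3.134, -0.197, 0.001]
force: [-1.0, 0.5, -0.8]
opening: 0.0158
gripper_force: 20.0
[0.51958377 0.02183818 0.55947422]
```

View pics/c2.png

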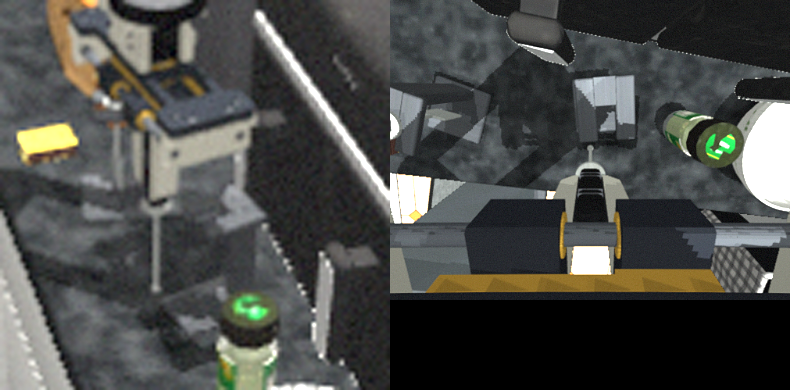

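The left half shows the pick with its ball upright in the fingers, clear of the stand. The right half shows the fork at (605,110) behind the shaft at (590,150). Now I'll lean it: lower, then press the handle's foot against the left prong under a light grip.

```bash
python3 -m inch '[0,0,-12,0,0,0,0,-24,0,0,5,1,-24,0,0,10,2,-24,0,0,15,3,-24,0,0,18,4,-24,0,0,20,4,-24,0,0]' 10;  python3 -m inch '[2,0,0,0,0,4,1,0,0,0,6,1,0,0,0,8,2,0,0,0,10,2,0,0,0,12,2,0,0,0,14,3,0,0,0,16,3,0,0,0,18,4,0,0,0,18,4,0,0,0]' 10
python3 - <<'E'
from h import *
b=cam("side");np.save("pics/s3.npy",b,allow_pickle=True)
a=cam("scene");np.save("pics/a3.npy",a,allow_pickle=True)
A=cv2.resize(b["image"][175:285,230:340],(390,390),interpolation=cv2.INTER_CUBIC)
B=cv2.resize(a["image"][130:230,230:330],(390,390),interpolation=cv2.INTER_CUBIC);o=np.hstack([A,B])
cv2.imwrite("pics/c3.png",np.clip(o*1.5,0,255).astype(np.uint8));s=robot.read_state();print(s["force"],s["tool_pos"])
E
```

```text
t: 4.08
tool_pos: [0.4943, -0.3492, 0.1216]
orientation: [3.135, 0.199, -0.002]
force: [-5.7, -0.9, 0.6]
opening: 0.0157
gripper_force: 10.0
t: 4.92
tool_pos: [0.5128, -0.3449, 0.1217]
orientation: [-3.135, -0.198, -0.001]
force: [-1.2, -1.1, 0.3]
opening: 0.0163
gripper_force: 10.0
[-1.9982386  -0.42489205 -0.14578039] [ 0.51277485 -0.34486468  0.1217705 ]
```

View pics/c3.png

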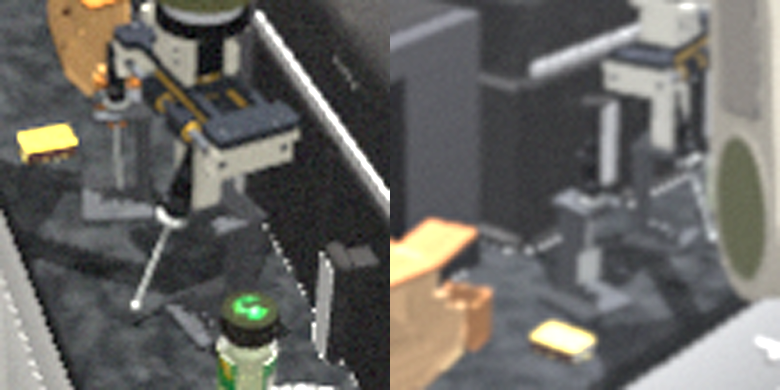

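The left half shows the pick leaning in the fingers, with the ball at crop (135,305). I'll compute the lean.

```bash
python3 - <<'E'
from h import *
b=np.load("pics/s3.npy",allow_pickle=True).item()
g=np.array([.5128,-.3449,.1407]);yw=np.radians(7.26)
n=np.array([-np.sin(yw),np.cos(yw),0]);x=np.array([np.cos(yw),np.sin(yw),0])
for p in [(268.1,261),(279,235)]:
    o,d=ray(b,p);P=o+d*(n@(g-o))/(n@d);r=P-g
    print(P.round(4),"along",(r@x).round(4),"z",r[2].round(4),"len",np.hypot(r@x,r[2]).round(4),"lean",np.degrees(np.arctan2(-(r@x),-r[2])).round(1))
E
python3 -m inch '[0,0,0,0,0,0,0,0,0,0,0,0,0,0,0,-15,-3,5,0,0,-30,-6,15,0,0,-45,0,40,0,0,-45,15,70,5,0,-45,35,105,12,0,-45,60,125,19,0,-45,90,125,26,0]' 45
```

```text
[ 0.4569 -0.352   0.0266] along -0.0563 z -0.1141 len 0.1273 lean 26.3
[ 0.4925 -0.3475  0.1152] along -0.0204 z -0.0255 len 0.0327 lean 38.7
t: 5.85
tool_pos: [0.4696, -0.2564, 0.2533]
orientation: [3.001, 0.903, 0.011]
force: [1.6, 0.2, 0.1]
opening: 0.0156
gripper_force: 45.0
```

The lean came out at 26° (tip distance 127 mm agrees with 126). I want about 37°, so I'll go back and push 7 mm further.

```bash
python3 -m inch '[0,-30,0,-7,0,0,-55,-20,-14,0,0,-75,-55,-21,0,0,-90,-85,-26,0,15,-96,-110,-26,0,15,-96,-125,-26,0,30,-93,-125,-26,0,38,-92,-125,-26,0,44,-90,-125,-26,0,46,-90,-125,-26,0]' 20; python3 -m inch '[1,0,0,0,0,2,0,0,0,0,3,1,0,0,0,4,1,0,0,0,5,1,0,0,0,6,1,0,0,0,6,1,0,0,0,6,1,0,0,0]' 10
python3 - <<'E'
from h import *
b=cam("side");np.save("pics/s4.npy",b,allow_pickle=True)
s=robot.read_state();g=s["tool_pos"]+[0,0,.019];yw=np.radians(7.26);print(s["tool_pos"],s["orientation"],s["force"])
old=np.load("pics/s2.npy",allow_pickle=True).item()["image"]
im=b["image"];d=im[235:275,245:300].astype(int).min(2)-0
# bright small ball in front of dark counter
k=cv2.GaussianBlur(im[230:280,240:300].min(2),(3,3),0)
n=np.array([-np.sin(yw),np.cos(yw),0]);x=np.array([np.cos(yw),np.sin(yw),0])
N,l,st,ce=cv2.connectedComponentsWithStats((k>75).astype(np.uint8))
for i in range(1,N):
    if st[i,4]<4: continue
    p=ce[i]+[240,230];o,dd=ray(b,p);P=o+dd*(n@(g-o))/(n@dd);r=P-g
    print(st[i],p.round(1),np.hypot(r@x,r[2]).round(4),np.degrees(np.arctan2(-(r@x),-r[2])).round(1))
for th in (26,32,36,40):
    P=g-x*np.sin(np.radians(th))*.1265-np.array([0,0,1])*np.cos(np.radians(th))*.1265;print(th,px(b,P))
cv2.imwrite("pics/c4.png",np.clip(cv2.resize(im[220:290,230:330],(800,560),interpolation=cv2.INTER_CUBIC)*1.5,0,255).astype(np.uint8))
E
```

```text
t: 6.68
tool_pos: [0.5138, -0.3449, 0.1224]
orientation: [3.135, 0.199, -0.001]
force: [-7.8, 0.0, 1.0]
opening: 0.0157
gripper_force: 20.0
t: 7.35
tool_pos: [0.5193, -0.3442, 0.1217]
orientation: [3.135, 0.198, 0.0]
force: [-2.7, -0.5, -0.7]
opening: 0.0159
gripper_force: 10.0
[ 0.51932    -0.34418278  0.12169818] [3.13526084e+00 1.97848519e-01 2.83624608e-04] [-2.76929495 -1.33423149 -0.76820907]
[ 14   0  28  32 194] [267.2 240.2] 0.0733 64.1
[46  0  8  3 21] [289.1 230.9] 0.0222 -18.4
[52  6  8  4 20] [295.6 237. ] 0.0607 -30.2
[ 0 31  8 19 88] [242.3 272.5] 0.1961 49.5
[57 31  3  2  5] [297.8 261.6] 0.1629 -15.4
[ 38  32  22  18 116] [289.5 270.1] 0.1827 -4.3
26 [[270.29636261 260.22464617]]
32 [[266.89237126 259.71474717]]
36 [[264.71699478 259.16895448]]
40 [[262.62945765 258.45870345]]
```

View pics/c4.png

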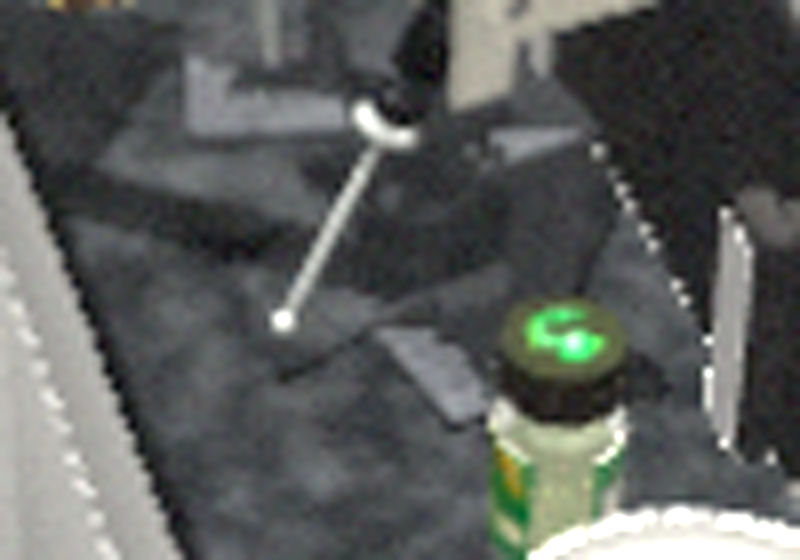

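Ball at about (265,259.6), so the lean is about 35°. I'll firm the grip, back off, rise, and go to look at the bin.

```bash
python3 -m inch '[0,0,0,0,0,0,0,0,0,0,-15,-3,5,0,0,-30,-6,20,0,0,-45,-6,55,0,0,-60,0,95,0,0,-75,10,130,0,0,-85,35,160,0,0,-95,70,178,0,0,-105,105,178,0,0]' 45;  python3 -m inch '[0,35,0,0,0,0,70,0,0,0,0,105,0,0,0,0,140,0,0,0,0,175,0,0,0,0,210,0,0,0,0,245,0,0,0,0,280,0,0,0,-5,300,0,0,0,-5,300,0,0,0]';  python3 -m inch '[0,0,0,0,0,0,0,0,0,0]'
python3 - <<'E'
from h import *
c=cam("wrist");np.save("pics/w5.npy",c,allow_pickle=True);print(robot.read_state()["tool_pos"])
cv2.imwrite("pics/w5.png",cv2.resize(c["image"],(800,600),interpolation=cv2.INTER_CUBIC))
E
```

```text
t: 8.23
tool_pos: [0.4157, -0.2396, 0.3057]
orientation: [3.13, 0.195, 0.013]
force: [1.3, 0.2, -0.3]
opening: 0.0158
gripper_force: 45.0
t: 9.07
tool_pos: [0.409, 0.0647, 0.3003]
orientation: [-3.133, -0.205, -0.003]
force: [-0.3, 0.4, -0.5]
opening: 0.0155
gripper_force: 45.0
t: 9.23
tool_pos: [0.4096, 0.0607, 0.2999]
orientation: [3.135, 0.199, 0.002]
force: [0.1, -0.2, -0.3]
opening: 0.0159
gripper_force: 45.0
[0.40962171 0.06024755 0.29988552]
```

View pics/w5.png

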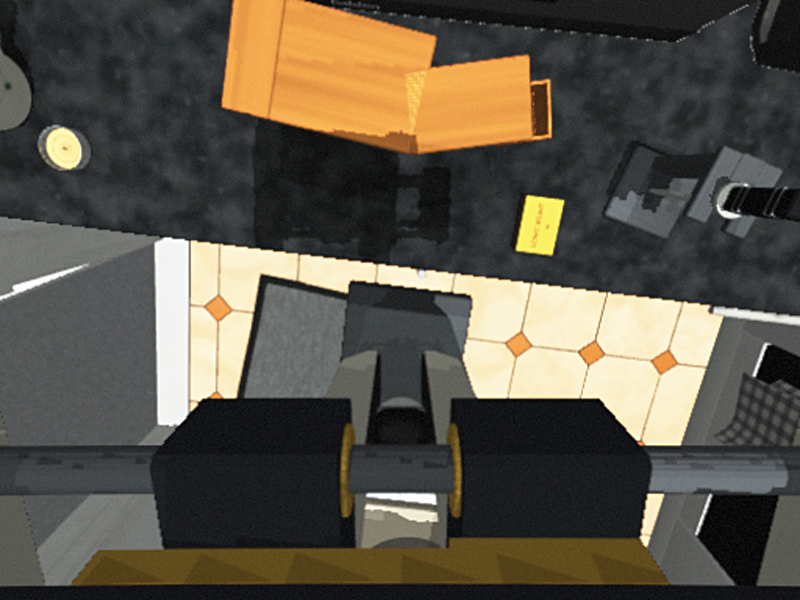

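The wrist view shows the roof's front edge from (222,107) to the bend at about (416,153), then on to (530,137). The cup is at (541,108), the tealight at (64,148) and the matches at (540,224). I'll fit lines to the roof outline.

Run:
```python
from h import *
c=np.load("pics/w5.npy",allow_pickle=True).item();im=c["image"]
hsv=cv2.cvtColor(im,cv2.COLOR_BGR2HSV)
m=cv2.inRange(hsv,(5,90,60),(22,255,255));m[105:]=0;m[:, :130]=0;m[:,360:]=0
low={};
for u in range(145,340):
    r=np.where(m[:,u]>0)[0]
    if len(r): low[u]=r.max()+.5
print([ (u,low[u]) for u in list(low)[::8]])
def fit(us,z):
    P=np.array([onz(c,(u,low[u]),z)[:2] for u in us]);vx,vy,x0,y0=cv2.fitLine(P.astype(np.float32),cv2.DIST_HUBER,0,1e-4,1e-4).ravel();return np.array([x0,y0]),np.array([vx,vy])
p1,d1=fit(range(150,245),.125);p2,d2=fit(range(285,334),.125)
for d in(d1,d2): print(np.degrees(np.arctan2(d[1],d[0])))
s=np.linalg.solve(np.c_[d1,-d2],p2-p1);print("vertex",p1+d1*s[0])
for n,p,z in [("FL",(222,107),.133),("FR",(531,139),.133),("RBk",(528,55),.133)]: print(n,onz(c,np.array(p)*.64,z))
for n,p,z in [("cupFR",(552,138),.05),("cupBR",(551,79),.05)]: print(n,onz(c,np.array(p)*.64,z))
```

```text
[(145, np.float64(69.5)), (153, np.float64(71.5)), (161, np.float64(73.5)), (169, np.float64(76.5)), (177, np.float64(78.5)), (185, np.float64(80.5)), (193, np.float64(81.5)), (201, np.float64(83.5)), (209, np.float64(85.5)), (217, np.float64(87.5)), (225, np.float64(89.5)), (233, np.float64(91.5)), (241, np.float64(93.5)), (249, np.float64(95.5)), (257, np.float64(97.5)), (265, np.float64(98.5)), (273, np.float64(97.5)), (281, np.float64(96.5)), (289, np.float64(95.5)), (297, np.float64(94.5)), (305, np.float64(93.5)), (313, np.float64(92.5)), (321, np.float64(92.5)), (329, np.float64(91.5)), (337, np.float64(90.5))]
84.16004
-77.25658
vertex [0.4961435  0.06647083]
FL [0.50958949 0.19360461 0.133     ]
FR [ 0.51601698 -0.01598007  0.133     ]
RBk [ 0.56632325 -0.00340126  0.133     ]
cupFR [ 0.5270104  -0.05516781  0.05      ]
cupBR [ 0.57176807 -0.04431083  0.05      ]
```

```bash
python3 -m inch '[-15,5,-30,-5,0,-30,12,-65,-9,0,-45,20,-95,-13,0,-50,28,-120,-13,0,-50,30,-135,-13,0,-50,30,-135,-13,0,-50,30,-135,-13,0,-50,30,-135,-13,0]'
python3 - <<'E'
from h import *
c=cam("wrist");np.save("pics/w6.npy",c,allow_pickle=True);print(robot.read_state()["tool_pos"])
im=c["image"][0:240,50:430]
cv2.imwrite("pics/w6.png",np.clip(cv2.resize(im,(800,505),interpolation=cv2.INTER_CUBIC)*1.3,0,255).astype(np.uint8))
E
```

```text
t: 9.95
tool_pos: [0.3603, 0.0902, 0.1661]
orientation: [-3.137, 0.16, -0.003]
force: [0.6, -0.2, -0.7]
opening: 0.0159
gripper_force: 45.0
[0.36060149 0.09037754 0.16643419]
```

View pics/w6.png

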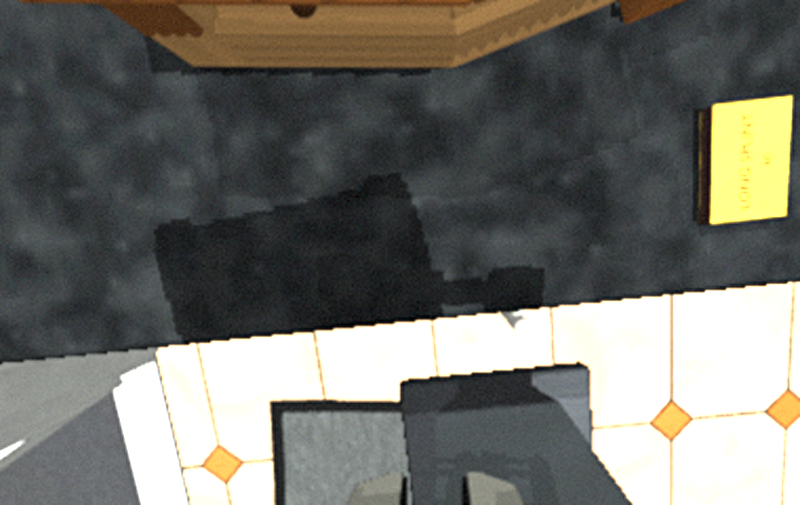

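The close view shows the bin's foot line at row 68 from x=198 to the bend at 455, then up to (615,5). The bean is at (303,8) inside the track and the matches are at (750,160). I'll measure these and compare them with the roof fit.

Run:
```python
from h import *
c=np.load("pics/w6.npy",allow_pickle=True).item()
f=lambda p:np.array(p)*380/800-.25+[50,0]
yw=np.radians(-6.2);B=np.array([[np.cos(yw),-np.sin(yw)],[np.sin(yw),np.cos(yw)]])
O=np.array([.4961,.0665])-B@[-.025,-.0144];print("origin",O)
for n,p,z in [("baseL",(198,68),0),("baseBend",(455,68),0),("baseR",(615,5),0),("bean",(303,8),.050),("wallL",(215,41),.0505),("wallL",(215,24),.0505),("wallBend",(455,41),.0505),("wallBend",(455,24),.0505)]:
    w=onz(c,f(p),z)[:2];print(n,w.round(4),"bin",(B.T@(w-O)*1e3).round(1))
im=c["image"]
for u in (135,160,180,200,230,255): 
    print(u,[int(x) for x in im[0:36,u].mean(1)])
c5=np.load("pics/w5.npy",allow_pickle=True).item();a=np.load("pics/scene0.npy",allow_pickle=True).item()
w=onz(a,(225.0,220.5),.050)[:2];print("bean scene",w,B.T@(w-O)*1e3)
```

```text
origin [0.52250896 0.07811579]
baseL [0.5212 0.1877] bin [-13.1 108.8]
baseBend [0.5089 0.0648] bin [-12.1 -14.7]
baseR [ 0.5274 -0.0122] bin [ 14.6 -89.3]
bean [0.5251 0.1259] bin [-2.6 47.7]
wallL [0.517  0.1629] bin [-14.7  83.7]
wallL [0.5229 0.1617] bin [-8.7 83.1]
wallBend [0.5073 0.0667] bin [-13.9 -13. ]
wallBend [0.5133 0.0661] bin [ -7.8 -12.9]
135 [43, 42, 60, 65, 48, 39, 36, 42, 37, 37, 44, 40, 42, 39, 38, 37, 39, 56, 61, 65, 70, 68, 72, 70, 73, 74, 63, 42, 28, 27, 30, 27, 34, 41, 57, 56]
160 [55, 47, 66, 77, 80, 83, 84, 87, 80, 80, 79, 76, 78, 78, 80, 78, 64, 69, 69, 70, 71, 72, 63, 63, 71, 70, 71, 74, 74, 77, 79, 58, 19, 22, 17, 29]
180 [58, 49, 62, 75, 78, 81, 82, 85, 85, 87, 80, 80, 78, 77, 80, 80, 72, 70, 68, 74, 62, 71, 69, 62, 69, 68, 70, 64, 64, 65, 72, 58, 29, 14, 19, 26]
200 [63, 57, 52, 54, 65, 76, 86, 84, 85, 83, 84, 80, 77, 80, 75, 79, 75, 64, 66, 67, 71, 70, 65, 65, 65, 71, 70, 64, 68, 66, 69, 59, 29, 25, 22, 25]
230 [67, 58, 52, 76, 79, 82, 85, 86, 87, 85, 86, 78, 78, 77, 76, 80, 77, 65, 68, 67, 69, 68, 66, 65, 65, 71, 71, 66, 61, 70, 69, 64, 36, 18, 27, 37]
255 [68, 50, 57, 74, 80, 83, 84, 83, 85, 84, 84, 82, 82, 76, 78, 80, 77, 67, 67, 67, 68, 67, 67, 63, 73, 69, 73, 63, 62, 68, 68, 63, 38, 53, 50, 53]
bean scene [0.52986269 0.12531835] [ 2.21287193 47.72066477]
```

The roof, foot line, wall and bean measurements agree to about 1–2 mm. The bin origin is at (0.5224,0.0777) with yaw -6°, and the bean is at y≈48 mm. Next I'll turn the tool half round (handle towards the robot, 24° leading) and hover in front of the track start.

```bash
python3 -m inch '[5,4,15,7,0,10,8,30,14,0,15,12,45,21,0,20,16,60,28,0,20,20,60,35,0,20,24,60,42,0,20,28,60,49,0,20,32,60,56,0,20,36,60,63,0,20,39,60,70,0]'; python3 -m inch '[0,0,0,7,0,0,0,0,14,0,0,0,0,21,0,0,0,0,28,0,0,0,0,35,0,0,0,0,42,0,0,0,0,49,0,0,0,0,56,0,0,0,0,63,0,0,0,0,70,0]';python3 -m inch '[0,0,0,7,0,0,0,0,14,0,0,0,0,21,0,0,0,0,28,0,0,0,0,35,0,0,0,0,42,0,0,0,0,49,0,0,0,0,56,0,10,0,-20,63,0,20,0,-40,64,0]';python3 -m inch '[20,0,-20,0,0,40,0,-40,0,0,40,0,-40,0,0,40,0,-40,0,0]'
cat > tip.py <<'E'
from h import *
a=cam("scene");b=cam("side");np.save("pics/a7.npy",a,allow_pickle=True);np.save("pics/s7.npy",b,allow_pickle=True)
s=robot.read_state();print(s["tool_pos"],s["orientation"],s["force"])
v=s["orientation"];yw=2*np.arctan2(v[1],v[0]);print("yaw",np.degrees(yw))
g=s["tool_pos"]+[0,0,.019]
P=g-np.array([np.cos(yw)*.0728,np.sin(yw)*.0728,.104]);print("pred",P)
o=[]
for c in(a,b):
    p=px(c,P)[0];print(p);x,y=int(p[0])-25,int(p[1])-25;o.append(cv2.resize(c["image"][y:y+50,x:x+50],(395,395),interpolation=cv2.INTER_CUBIC));print(x,y)
cv2.imwrite("pics/c7.png",np.clip(np.hstack(o)*1.4,0,255).astype(np.uint8))
E
python3 tip.py
```

```text
t: 10.83
tool_pos: [0.3804, 0.13, 0.2264]
orientation: [2.656, 1.677, 0.004]
force: [-0.2, -0.4, -0.4]
opening: 0.0157
gripper_force: 45.0
t: 11.67
tool_pos: [0.3804, 0.1297, 0.2264]
orientation: [1.213, 2.896, 0.002]
force: [-0.7, -0.5, -0.9]
opening: 0.0155
gripper_force: 45.0
t: 12.5
tool_pos: [0.4019, 0.13, 0.1874]
orientation: [-0.508, 3.094, 0.0]
force: [0.4, -0.3, -1.5]
opening: 0.0155
gripper_force: 45.0
t: 12.83
tool_pos: [0.4395, 0.1294, 0.1443]
orientation: [0.496, -3.1, 0.0]
force: [0.4, -0.0, 0.3]
opening: 0.0153
gripper_force: 45.0
[0.4399945  0.12982595 0.14622133] [-4.96501950e-01  3.10050996e+00  6.47240561e-05] [-0.62220952  0.19011885 -1.16685463]
yaw 198.19570168455354
pred [0.50915418 0.15255875 0.06122133]
[224.24622415 222.13954874]
199 197
[241.78565871 173.90387505]
216 148
```

View pics/c7.png

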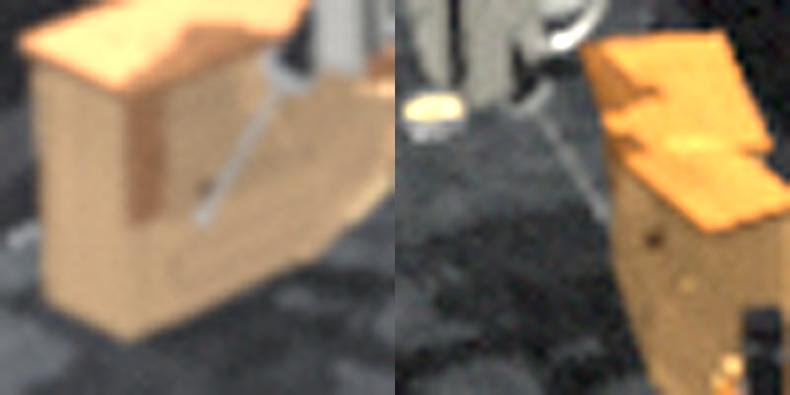

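Tip pixels: scene (224.2,224.0), side about (242.1,174.7). The bean is just up and to the left of the tip in the scene view. Triangulating:

Run:
```python
from h import *
a=np.load("pics/a7.npy",allow_pickle=True).item();b=np.load("pics/s7.npy",allow_pickle=True).item()
P,e=tri(a,(224.2,224.0),b,(242.1,174.7));print(P,e)
g=np.array([.44,.1298,.1652]);yw=np.radians(198.2);x=np.array([np.cos(yw),np.sin(yw),0]);r=P-g
print("back",r@x,"z",r[2],np.linalg.norm(r))
for L in (28,30,32,35,38):
    t=np.radians(L);Q=g-x*np.sin(t)*.1265-[0,0,np.cos(t)*.1265];print(L,px(a,Q),px(b,Q))
```

```text
[0.50968086 0.15395185 0.0553265 ] 0.0030017261614615747
back -0.0737383385328029 z -0.1098734970196234 0.13232883242123644
28 [[227.74157778 224.66529146]] [[239.13664773 176.4706053 ]]
30 [[226.73596163 223.95698632]] [[239.90164155 175.74831246]]
32 [[225.74983823 223.21946335]] [[240.64909814 175.00382351]]
35 [[224.30951821 222.06017974]] [[241.73578509 173.84720631]]
38 [[222.91893568 220.83984256]] [[242.77892269 172.64516476]]
```

```bash
python3 -m inch '[-4,0,-12,0,0,-4,0,-24,0,0,-4,0,-31,0,0,-4,0,-31,0,0,-4,0,-31,0,0,-4,0,-31,0,0]' | grep -E "pos|force:"; for i in 1; do python3 -m inch '[2,0,0,0,0,2,0,0,0,0,2,0,0,0,0]' | grep -E "pos|^force"; python3 -m inch '[2,0,0,0,0,2,0,0,0,0,2,0,0,0,0]' | grep -E "pos|^force";python3 -m inch '[2,0,0,0,0,2,0,0,0,0,2,0,0,0,0]' | grep -E "pos|^force"; done
```

```text
tool_pos: [0.4353, 0.13, 0.1138]
force: [-0.0, 0.2, -0.6]
gripper_force: 45.0
tool_pos: [0.4377, 0.13, 0.1141]
force: [-0.7, -0.2, -0.6]
tool_pos: [0.4394, 0.1299, 0.1137]
force: [-0.4, 0.5, -0.9]
tool_pos: [0.4414, 0.1299, 0.1136]
force: [-0.3, -0.4, 0.5]
```

```bash
python3 -m inch '[1,0,0,0,0,1,0,0,0,0,1,0,0,0,0]' | grep -E "pos|^force"; python3 -m inch '[1,0,0,0,0,1,0,0,0,0,1,0,0,0,0]' | grep -E "pos|^force";python3 -m inch '[1,0,0,0,0,1,0,0,0,0,1,0,0,0,0]' | grep -E "pos|^force"; python3 -m inch '[1,0,0,0,0,1,0,0,0,0,1,0,0,0,0]' | grep -E "pos|^force"
```

```text
tool_pos: [0.4423, 0.1299, 0.1136]
force: [-0.5, -0.1, -0.4]
tool_pos: [0.4433, 0.1299, 0.1136]
force: [1.0, 0.1, -0.4]
tool_pos: [0.4443, 0.1299, 0.1136]
force: [-0.2, 0.5, -0.0]
tool_pos: [0.4453, 0.1299, 0.1136]
force: [0.4, 0.7, -0.8]
```

```bash
python3 -m inch '[1,0,0,0,0,1,0,0,0,0,1,0,0,0,0]' | grep -E "pos|^force"; python3 -m inch '[1,0,0,0,0,1,0,0,0,0,1,0,0,0,0]' | grep -E "pos|^force";python3 -m inch '[1,0,0,0,0,1,0,0,0,0,1,0,0,0,0]' | grep -E "pos|^force"
```

```text
tool_pos: [0.4461, 0.1299, 0.1135]
force: [-0.6, 0.2, -1.0]
tool_pos: [0.4468, 0.1299, 0.1134]
force: [-3.1, 0.2, 0.0]
tool_pos: [0.4477, 0.1299, 0.1133]
force: [-4.8, 0.8, 0.3]
```

Front wall face felt at TCP x≈0.446, which is 1 mm off prediction. Now back, up, over the front wall, and down.

```bash
python3 -m inch '[-6,0,0,0,0,-6,0,18,0,0,-6,0,35,0,0,0,0,35,0,0,7,0,35,0,0,14,0,35,0,0,14,0,35,0,0,14,0,32,0,0,14,0,29,0,0,14,0,29,0,0]'| grep -E "pos|^force"; python3 -m inch '[0,0,-1,0,0,0,0,-1,0,0,0,0,-1,0,0]' | grep -E "pos|^force";python3 -m inch '[0,0,-1,0,0,0,0,-1,0,0,0,0,-1,0,0]' | grep -E "pos|^force";python3 -m inch '[0,0,-1,0,0,0,0,-1,0,0,0,0,-1,0,0]' | grep -E "pos|^force"
```

```text
tool_pos: [0.4613, 0.1297, 0.141]
force: [0.2, -0.3, -1.4]
tool_pos: [0.4621, 0.1299, 0.1415]
force: [-0.6, -0.1, -0.6]
tool_pos: [0.4623, 0.1299, 0.1407]
force: [-0.1, -0.1, -1.3]
tool_pos: [0.4624, 0.1299, 0.14]
force: [-2.0, 0.0, 3.5]
```

```bash
python3 -m inch '[0,0,1,0,0,0,0,1,0,0,0,0,1,0,0]'| grep -E "pos|^force"; python3 -m inch '[1,0,0,0,0,1,0,0,0,0,1,0,0,0,0]' | grep -E "pos|^force";python3 -m inch '[1,0,0,0,0,1,0,0,0,0,1,0,0,0,0]' | grep -E "pos|^force";python3 -m inch '[1,0,0,0,0,1,0,0,0,0,1,0,0,0,0]' | grep -E "pos|^force"
cat >> tip.py <<'E'
E
python3 tip.py
```

```text
tool_pos: [0.4622, 0.1299, 0.1405]
force: [0.2, 0.7, -0.3]
tool_pos: [0.4633, 0.1299, 0.1405]
force: [0.2, 0.4, -1.2]
tool_pos: [0.4642, 0.1299, 0.1405]
force: [-0.7, 0.1, -0.5]
tool_pos: [0.4649, 0.1299, 0.1406]
force: [-3.9, -0.4, 2.9]
[0.46503972 0.12991123 0.14065828] [ 4.97558097e-01 -3.10140305e+00 -4.28211734e-05] [-4.78724177 -0.81362077  3.20970694]
yaw -161.7714047358996
pred [0.53418633 0.15268373 0.05565828]
[219.05872181 221.4892637 ]
194 196
[247.63041916 174.1545969 ]
222 149
```

View pics/c7.png

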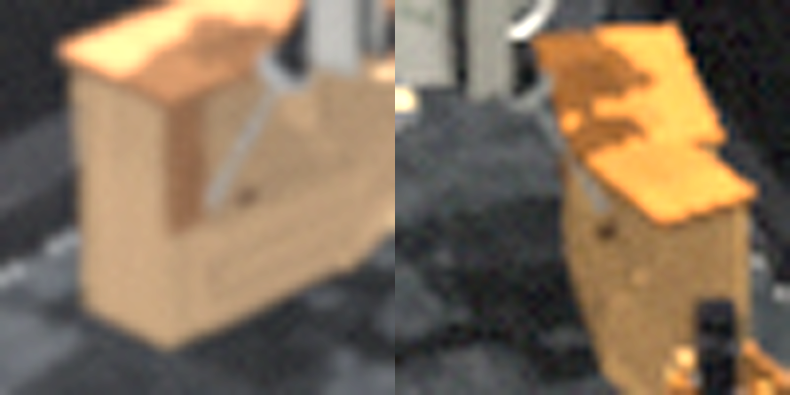

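In the left half the tip sits in the groove beside the housing, with the bean ahead at (247,195). Feel confirms it: the back wall is 2 mm forward and the floor is at TCP z≈0.140. I'll take no more pictures and sweep by force feedback. First press down lightly, then the first 25 mm.

```bash
python3 -m inch '[-2,0,0,0,0,-2,0,-0.6,0,0,-2,0,-1.2,0,0,-2,0,-1.2,0,0,-2,0,-1.2,0,0]'| grep -E "pos|^force"; python3 -m inch '[0,-1,0,0,0,-0.2,-3,0,0,0,-0.5,-5,0,0,0,-0.8,-7.5,0,0,0,-1,-10,0,0,0,-1.3,-12.5,0,0,0,-1.6,-15,0,0,0]' | grep -E "pos|^force"
```

```text
tool_pos: [0.4637, 0.13, 0.14]
force: [-1.4, -0.9, 4.3]
tool_pos: [0.4618, 0.1147, 0.1395]
force: [-0.4, 2.5, 3.6]
```

```bash
python3 -m inch '[-0.3,-2.5,0,0,0,-0.5,-5,0,0,0,-0.8,-7.5,0,0,0,-1,-10,0,0,0,-1.3,-12.5,0,0,0,-1.6,-15,0,0,0]' | grep -E "pos|^force"; python3 -m inch '[-0.3,-2.5,0,0,0,-0.5,-5,0,0,0,-0.8,-7.5,0,0,0,-1,-10,0,0,0,-1.3,-12.5,0,0,0,-1.6,-15,0,0,0]' | grep -E "pos|^force"
```

```text
tool_pos: [0.4601, 0.0997, 0.1395]
force: [-0.4, 3.1, 3.1]
tool_pos: [0.4584, 0.0847, 0.1394]
force: [0.3, 2.5, 3.4]
```

```bash
python3 -m inch '[-0.3,-2.5,0,0,0,-0.5,-5,0,0,0,-0.8,-7.5,0,0,0,-1,-10,0,0,0,-1.3,-12.5,0,0,0,-1.6,-15,0,0,0]' | grep -E "pos|^force"; python3 -m inch '[-0.3,-2.5,0,0,0,-0.5,-5,0,0,0,-0.8,-7.5,0,0,0,-1,-10,0,0,0,-1.3,-12.5,0,0,0,-1.6,-15,0,0,0]' | grep -E "pos|^force"
python3 - <<'E'
from h import *
a=cam("scene");np.save("pics/a8.npy",a,allow_pickle=True)
o=np.load("pics/scene0.npy",allow_pickle=True).item()
# bean: dark pixels along the groove line in the scene view
B=lambda x,y,z:np.array([.5224+.9945*x+.1045*y,.0777-.1045*x+.9945*y,z])
for nm,c in(("before",o),("now",a)):
    print(nm,[(y,int(min(c["image"][int(round(q[1]))+j,int(round(q[0]))].mean() for j in(-1,0,1)))) for y in range(75,-11,-5) for q in px(c,B(0,y/1e3,.05))])
print(px(a,B(0,0,.05)))
E
```

```text
tool_pos: [0.4568, 0.0697, 0.1394]
force: [-0.1, 2.6, 3.1]
tool_pos: [0.4552, 0.0547, 0.1394]
force: [1.0, 2.2, 2.6]
before [(75, 94), (70, 98), (65, 96), (60, 93), (55, 80), (50, 75), (45, 85), (40, 95), (35, 98), (30, 96), (25, 96), (20, 96), (15, 96), (10, 99), (5, 99), (0, 102), (-5, 101), (-10, 98)]
now [(75, 97), (70, 99), (65, 99), (60, 99), (55, 100), (50, 101), (45, 100), (40, 97), (35, 100), (30, 100), (25, 99), (20, 98), (15, 101), (10, 103), (5, 106), (0, 101), (-5, 82), (-10, 82)]
[[235.00293413 216.46193439]]
```

The bean is being pushed along: the dark spot moved from y≈48 to about -8, just ahead of the tip. Now round the bend.

```bash
python3 -m inch '[-0.2,-2.5,0,0,0,-0.4,-5,0,0,0,-0.6,-7.5,0,0,0,-0.5,-9.5,0,0,0,-0.1,-11.5,0,0,0,0.4,-13.5,0,0,0,1,-15.9,0,0,0]' | grep -E "pos|^force"; python3 -m inch '[0.6,-2.4,0,0,0,1.2,-4.9,0,0,0,1.8,-7.3,0,0,0,2.4,-9.7,0,0,0]' | grep -E "pos|^force"
```

```text
tool_pos: [0.4558, 0.039, 0.1395]
force: [-4.0, 5.5, 7.2]
tool_pos: [0.4579, 0.0296, 0.1392]
force: [-3.4, 6.4, 5.4]
```

```bash
python3 -m inch '[-1,-1,0,0,0,-0.5,-3.4,0,0,0,0.1,-5.8,0,0,0,0.7,-8.2,0,0,0]' | grep -E "pos|^force"; python3 -m inch '[0.6,-2.4,0,0,0,1.2,-4.9,0,0,0,1.8,-7.3,0,0,0,2.4,-9.7,0,0,0]' | grep -E "pos|^force"
```

```text
tool_pos: [0.4594, 0.0207, 0.1394]
force: [0.2, 2.4, 3.1]
tool_pos: [0.4618, 0.0111, 0.1394]
force: [-0.8, 2.9, 3.1]
```

```bash
python3 -m inch '[0.6,-2.4,0,0,0,1.2,-4.9,0,0,0,1.8,-7.3,0,0,0,2.4,-9.7,0,0,0,3,-12.1,0,0,0,3.6,-14.5,0,0,0]' | grep -E "pos|^force"; python3 -m inch '[0.6,-2.4,0,0,0,1.2,-4.9,0,0,0,1.8,-7.3,0,0,0,2.4,-9.7,0,0,0,3,-12.1,0,0,0,3.6,-14.5,0,0,0]' | grep -E "pos|^force";  python3 -m inch '[0.6,-2.4,0,0,0,1.2,-4.9,0,0,0,1.8,-7.3,0,0,0,2.4,-9.7,0,0,0,2.4,-9.7,0,0,0]' | grep -E "pos|^force"
cat > bean.py <<'E'
from h import *
B=lambda x,y,z:np.array([.5224+.9945*x+.1045*y,.0777-.1045*x+.9945*y,z])
b=cam("side");a=cam("scene");np.save("pics/b9.npy",b,allow_pickle=True);np.save("pics/a9.npy",a,allow_pickle=True)
o=np.load("pics/side0.npy",allow_pickle=True).item()
s=np.sin(np.radians(20));k=np.cos(np.radians(20))
for nm,c in(("side0",o),("side",b)):
    print(nm,"cup floor (t,v):luma/R-B")
    for v in(-12,-6,0,6,12):
        r=[]
        for t in range(84,114,4):
            q=px(c,B((t*s-v*k*0+v*k)/1e3,(-10-t*k+v*s)/1e3,.0155))[0].round().astype(int);p=c["image"][q[1],q[0]].astype(int);r.append((int(p.mean()),int(p[2]-p[0])))
        print(v,r)
print(px(b,B(.0336,-.102,.0125)))
E
python3 bean.py
```

```text
tool_pos: [0.4654, -0.0033, 0.1394]
force: [-0.3, 2.8, 2.0]
tool_pos: [0.469, -0.0178, 0.1394]
force: [0.3, 1.6, 1.9]
tool_pos: [0.4716, -0.0279, 0.1395]
force: [0.8, 1.3, 3.5]
side0 cup floor (t,v):luma/R-B
-12 [(175, 3), (130, 13), (141, 8), (109, 7), (143, 0), (101, -4), (101, -1), (108, -5)]
-6 [(158, 4), (71, 3), (136, 4), (140, 3), (150, 4), (146, 2), (101, -4), (105, -3)]
0 [(71, 3), (58, 1), (151, 2), (151, 2), (164, 3), (133, 0), (105, -3), (102, -3)]
6 [(16, -4), (87, 2), (119, 3), (164, 3), (154, 3), (105, -3), (96, -5), (100, -3)]
12 [(21, -1), (74, 0), (133, 2), (135, 1), (119, 1), (100, -3), (100, -3), (105, -1)]
side cup floor (t,v):luma/R-B
-12 [(173, 4), (129, 10), (137, 5), (105, 8), (144, 4), (101, -5), (98, 0), (108, -4)]
-6 [(158, 5), (72, 3), (142, 3), (142, 3), (149, 4), (145, 1), (97, -2), (101, -4)]
0 [(72, 3), (63, 1), (150, 4), (150, 4), (164, 3), (135, 1), (105, 0), (105, -6)]
6 [(19, 0), (84, -1), (123, 5), (164, 3), (151, 2), (105, 0), (93, -3), (99, -5)]
12 [(16, 2), (69, 3), (135, 4), (135, 2), (117, 0), (102, -3), (99, -5), (106, -4)]
[[263.34225419 204.87307156]]
```

```bash
python3 -m inch '[0.6,-2.4,0,0,0,1.2,-4.9,0,0,0,1.3,-5.5,0,0,0,1.3,-5.5,0,0,0,1.3,-5.5,4,0,0,1.3,-5.5,12,0,0,-10,-9,12,0,0,-30,-16,12,0,0,-55,-24,12,0,0,-75,-30,20,0,0]' | grep -E "^t|pos|^force"; python3 -m inch '[0,-8,30,0,0,0,-16,60,-7,0,5,-25,90,-14,0,12,-35,120,-21,0,20,-43,140,-28,0,30,-50,140,-35,0,40,-55,140,-42,0,50,-55,140,-49,0,60,-55,140,-56,0,70,-55,140,-63,0]' | grep -E "pos|^force";python3 -m inch '[5,0,0,-7,0,10,0,0,-14,0,10,0,0,-21,0,10,0,0,-27,0,10,0,0,-27,0,10,0,0,-27,0]' | grep -E "pos|^force"
python3 - <<'E'
from h import *
c=cam("wrist");np.save("pics/w9.npy",c,allow_pickle=True)
B=lambda x,y,z:np.array([.5224+.9945*x+.1045*y,.0777-.1045*x+.9945*y,z])
s=np.sin(np.radians(20));k=np.cos(np.radians(20))
print(robot.read_state()["t"])
for v in range(-16,17,4):
    r=[]
    for t in range(84,114,4):
        q=px(c,B((t*s+v*k)/1e3,(-10-t*k+v*s)/1e3,.0155))[0].round().astype(int)
        r.append(str(list(c["image"][q[1],q[0]].astype(int)))  if 0<=q[0]<512 and 0<=q[1]<384 else "out")
    print(v,r)
print(px(c,B(.0336,-.1021,.0125)))
E
```

```text
t: 25.6
tool_pos: [0.3939, -0.0573, 0.1581]
force: [-0.6, -0.6, -0.4]
tool_pos: [0.4665, -0.1125, 0.2998]
force: [0.1, 0.7, 0.2]
tool_pos: [0.4762, -0.1123, 0.2997]
force: [-0.5, 0.2, -0.3]
26.9833
-16 ['[np.int64(39), np.int64(83), np.int64(138)]', '[np.int64(40), np.int64(87), np.int64(144)]', '[np.int64(36), np.int64(79), np.int64(128)]', '[np.int64(32), np.int64(71), np.int64(116)]', '[np.int64(41), np.int64(88), np.int64(149)]', '[np.int64(45), np.int64(94), np.int64(152)]', '[np.int64(40), np.int64(79), np.int64(129)]', '[np.int64(44), np.int64(97), np.int64(159)]']
-12 ['[np.int64(37), np.int64(81), np.int64(135)]', '[np.int64(37), np.int64(79), np.int64(129)]', '[np.int64(39), np.int64(75), np.int64(128)]', '[np.int64(33), np.int64(78), np.int64(129)]', '[np.int64(35), np.int64(93), np.int64(150)]', '[np.int64(43), np.int64(92), np.int64(156)]', '[np.int64(43), np.int64(89), np.int64(151)]', '[np.int64(39), np.int64(89), np.int64(148)]']
-8 ['[np.int64(38), np.int64(85), np.int64(136)]', '[np.int64(17), np.int64(44), np.int64(73)]', '[np.int64(34), np.int64(76), np.int64(128)
[... 1824 characters left out ...]
p.int64(87)]', '[np.int64(29), np.int64(53), np.int64(89)]', '[np.int64(30), np.int64(53), np.int64(91)]', '[np.int64(30), np.int64(69), np.int64(112)]', '[np.int64(34), np.int64(68), np.int64(119)]', '[np.int64(26), np.int64(60), np.int64(107)]', '[np.int64(24), np.int64(61), np.int64(101)]']
16 ['[np.int64(29), np.int64(57), np.int64(96)]', '[np.int64(27), np.int64(53), np.int64(90)]', '[np.int64(32), np.int64(57), np.int64(95)]', '[np.int64(23), np.int64(55), np.int64(88)]', '[np.int64(35), np.int64(71), np.int64(117)]', '[np.int64(35), np.int64(72), np.int64(118)]', '[np.int64(34), np.int64(67), np.int64(110)]', '[np.int64(34), np.int64(69), np.int64(112)]']
[[318.63697856 121.2268748 ]]
```

The cup shows a dark brown blob about 11 mm across, roughly 10 mm from its centre. Even with parallax it is past the edge, so the bean is in the cup. Now I'll carry the pick back in front of stand A, handle towards the robot.

```bash
python3 -m inch '[-7,-27,0,7,0,-14,-54,0,14,0,-21,-81,0,21,0,-28,-108,0,28,0,-35,-135,0,35,0,-42,-162,0,42,0,-49,-189,0,49,0,-56,-216,0,56,0,-63,-243,0,63,0,-69,-272,0,70,0]' | grep -E "pos|^force|ori"; python3 -m inch '[0,0,-30,7,0,0,0,-60,8,0,0,0,-95,8,0,0,0,-125,8,0,0,0,-150,8,0,0,0,-158,8,0,0,0,-158,8,0,0,0,-158,8,0]' | grep -E "^t|pos|^force|ori"
```

```text
tool_pos: [0.4066, -0.3854, 0.2997]
orientation: [0.034, 3.141, -0.0]
force: [0.5, -0.4, -1.0]
t: 28.48
tool_pos: [0.4076, -0.3845, 0.1424]
orientation: [-0.173, 3.137, -0.001]
force: [-0.3, -0.7, 0.2]
```

```bash
python3 -m inch '[10,2,0,0,0,20,4,0,0,0,30,6,0,0,0,40,8.5,0,0,0,45,9.5,0,0,0,50,10.5,0,0,0,55,11.5,0,0,0]' 12 | grep -E "pos|^force"; python3 -m inch '[4,1,0,0,0,8,2,0,0,0,12,2.5,0,0,0,16,3.5,0,0,0]' | grep -E "pos|^force"; python3 -m inch '[4,1,0,0,0,8,2,0,0,0,12,2.5,0,0,0,16,3.5,0,0,0]' | grep -E "pos|^force"
```

```text
tool_pos: [0.4631, -0.3725, 0.1414]
force: [-0.9, -0.4, -0.8]
tool_pos: [0.4784, -0.3694, 0.1414]
force: [-0.9, -0.0, 1.3]
tool_pos: [0.4947, -0.3659, 0.1415]
force: [-1.4, -0.1, 0.2]
```

```bash
python3 -m inch '[4,1,0,0,0,8,2,0,0,0,12,2.5,0,0,0,16,3.5,0,0,0]' | grep -E "pos|^force"; python3 -m inch '[4,1,0,0,0,8,2,0,0,0,12,2.5,0,0,0,15,3.5,0,0,0,15,3.5,0,0,0]' | grep -E "pos|^force|grip|opening"
cat > pk.py <<'E'
from h import *
b=cam("side");a=cam("scene");s=robot.read_state();g=s["tool_pos"]+[0,0,.0176];print(s["t"],s["tool_pos"],s["force"])
v=s["orientation"];yw=2*np.arctan2(v[1],v[0]);x=np.array([np.cos(yw),np.sin(yw),0])
# brightness profile of the shaft at mid-height for each hypothetical lean (tip ahead = positive)
for n,c in(("side",b),("scene",a)):
  r=[]
  for th in range(-20,46,5):
    t=np.radians(th);L=[g-x*np.sin(t)*l-[0,0,np.cos(t)*l] for l in np.linspace(.095,.125,12)]
    q=px(c,L).astype(np.float32).reshape(-1,1,2);val=cv2.remap(cv2.cvtColor(c["image"],cv2.COLOR_BGR2GRAY),q,None,cv2.INTER_LINEAR).ravel();r.append((th,int(np.median(val))))
  print(n,r)
E
python3 pk.py
```

```text
tool_pos: [0.5108, -0.3622, 0.1414]
force: [-0.8, -0.7, 1.3]
tool_pos: [0.5258, -0.3587, 0.1413]
force: [-1.8, -0.8, -0.8]
opening: 0.0159
gripper_force: 12.0
30.5833 [ 0.52563494 -0.35862736  0.14129506] [-1.1823397  -0.3596075  -0.77597032]
side [(-20, 36), (-15, 37), (-10, 37), (-5, 36), (0, 35), (5, 83), (10, 41), (15, 41), (20, 41), (25, 37), (30, 39), (35, 26), (40, 27), (45, 26)]
scene [(-20, 68), (-15, 69), (-10, 67), (-5, 66), (0, 70), (5, 93), (10, 66), (15, 56), (20, 58), (25, 45), (30, 47), (35, 101), (40, 111), (45, 103)]
```

Both views put the shaft at about 5° lean. I'll nudge it a bit straighter, lower with a light grip so the flange seats, and check before opening.

```bash
python3 -m inch '[2,0.5,0,0,0,4,1,0,0,0,4,1,0,0,0,1,0,0,0,0,-1,0,0,0,0,-1,0,-2,0,0,-1,0,-4,0,0,-1,0,-5,0,0]' 8| grep -E "pos|^force"; python3 -m inch '[0,0,-1,0,0,0,0,-2,0,0,0,0,-3,0,0,0,0,-3,0,0]' 4 | grep -E "pos|^force|opening"; python3 pk.py
```

```text
tool_pos: [0.5243, -0.3586, 0.136]
force: [-0.3, -0.4, -0.9]
tool_pos: [0.5246, -0.3588, 0.1339]
force: [-0.3, 0.9, 2.9]
opening: 0.0159
31.6833 [ 0.52460127 -0.3587786   0.13386289] [-0.9276057   0.64917489  3.20988996]
side [(-20, 36), (-15, 40), (-10, 42), (-5, 46), (0, 77), (5, 53), (10, 40), (15, 41), (20, 43), (25, 40), (30, 36), (35, 59), (40, 26), (45, 25)]
scene [(-20, 67), (-15, 67), (-10, 64), (-5, 65), (0, 84), (5, 72), (10, 56), (15, 56), (20, 63), (25, 61), (30, 40), (35, 73), (40, 110), (45, 108)]
```

The flange is seated (Fz about 3 N) and the pick is upright to about 2°. I'll open, rise, and check.

```bash
python3 -m inch '[0,0,0,0,30,0,0,0,0,60,0,0,0,0,60,0,0,0,0,60,0,0,0,0,60,0,0,0,0,60,0,0,20,0,60,0,0,50,0,60,0,0,90,0,60,0,0,120,0,60]' | grep -E "pos|^force|opening"; python3 -m inch '[-30,0,10,0,60,-60,0,20,0,60,-60,0,20,0,60,-60,0,20,0,60]' | grep -E "^t|pos|^force"
python3 - <<'E'
from h import *
a=cam("scene");b=cam("side");o=np.load("pics/side0.npy",allow_pickle=True).item()
# side view: compare stand A region with start picture, and the shaft's place
for n,z in(("shaft",.06),("tip",.026),("flange",.118),("handle top",.178)):
    p=px(b,[.5247,-.3596,z])[0].round().astype(int);r=slice(p[0]-8,p[0]+9)
    print(n,p,[int(v) for v in o["image"][p[1],r].mean(1)],"|",[int(v) for v in b["image"][p[1],r].mean(1)])
m=np.abs(b["image"].astype(int)-o["image"]).max(2)>45
m[:, :215]=0;N,l,st,ce=cv2.connectedComponentsWithStats(m.astype(np.uint8))
print([(s.tolist(),e.round().tolist()) for s,e in zip(st[1:],ce[1:]) if s[4]>8])
E
```

```text
tool_pos: [0.5244, -0.3588, 0.2559]
force: [0.1, -0.5, -0.5]
opening: 0.0558
t: 32.85
tool_pos: [0.4639, -0.3594, 0.2748]
force: [0.6, -0.3, 0.4]
shaft [290 250] [63, 63, 65, 65, 63, 63, 57, 53, 91, 78, 59, 50, 42, 42, 39, 42, 40] | [37, 37, 38, 36, 38, 41, 38, 35, 68, 75, 52, 36, 38, 36, 37, 41, 42]
tip [290 258] [101, 75, 52, 59, 90, 74, 54, 72, 80, 63, 47, 41, 47, 53, 53, 58, 78] | [45, 43, 44, 53, 57, 54, 51, 60, 73, 66, 51, 40, 46, 49, 52, 53, 73]
flange [291 235] [66, 70, 61, 49, 88, 149, 144, 135, 149, 188, 205, 176, 119, 97, 106, 111, 109] | [45, 44, 43, 42, 49, 78, 94, 97, 101, 115, 162, 159, 123, 105, 102, 99, 98]
handle top [291 218] [67, 67, 66, 65, 59, 46, 30, 32, 38, 36, 27, 25, 33, 96, 108, 99, 62] | [64, 66, 70, 66, 60, 49, 23, 14, 29, 26, 27, 24, 24, 98, 110, 97, 62]
[([215, 22, 86, 26, 737], [266.0, 31.0]), ([226, 31, 19, 15, 86], [235.0, 38.0]), ([225, 35, 60, 62, 1648], [261.0, 65.0]), ([215, 42, 7, 10, 21], [217.0, 46.0]), ([219, 48, 6, 5, 9], [221.0, 50.0]), ([226, 49, 9, 4, 11], [231.0, 50.0]), ([215, 52, 11, 10, 36], [220.0, 56.0]), ([287, 53, 8, 5, 29], [291.0, 55.0]), ([232, 54, 8, 3, 10], [235.0, 55.0]), ([286, 59, 11, 5, 28], [290.0, 61.0]), ([217, 61, 8, 5, 14], [220.0, 63.0]), ([227, 62, 5, 9, 14], [229.0, 67.0]), ([216, 67, 6, 3, 9], [219.0, 68.0]), ([215, 71, 6, 3, 10], [217.0, 72.0]), ([289, 86, 3, 10, 14], [290.0, 90.0]), ([257, 102, 31, 21, 62], [273.0, 114.0]), ([255, 111, 15, 12, 99], [261.0, 118.0]), ([274, 124, 8, 3, 18], [278.0, 125.0]), ([260, 126, 20, 7, 75], [269.0, 130.0]), ([281, 129, 6, 6, 21], [284.0, 131.0]), ([250, 134, 42, 26, 536], [273.0, 145.0]), ([247, 145, 24, 22, 196], [257.0, 155.0]), ([273, 161, 8, 6, 30], [277.0, 164.0]), ([269, 166, 33, 32, 413], [282.0, 178.0]), ([262, 170, 7, 18, 55], [265.0, 178.0]), ([254, 226, 6, 5, 18], [256.0, 228.0]), ([282, 232, 12, 9, 40], [288.0, 236.0]), ([275, 257, 17, 15, 112], [284.0, 264.0])]
```

The pick's shaft, ball and handle sit in the same pixels as at the start, and the remaining differences look like the arm and its shadow. Handing in.

```bash
python3 -m inch '[0,0,0,0,60,0,0,0,0,60,0,0,0,0,60]' >/dev/null; python3 -c "
from plant import job
print(job.close_job())"
```

```text
the job is handed in; nothing more can be done
None
```

The job is handed in, but no verdict came back: camera checks put the bean in the crumb cup and the pick upright in its own stand, about 33 s in. I viewed 12 pictures where 10 were allowed.

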